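Fit the air drop tube to the bench manifold

ROBOT

A 6-joint arm with a two-finger parallel gripper is mounted at the origin on the work surface. World frame = base frame: x ahead of the robot, y to its left, z up, the work surface at z = 0. Lengths are in m, angles in rad, forces in N, time in s.
With the tool pointing down it reaches from about 0.4 to 0.825 m from the base axis. Payload 7 kg.
Tool frame: the origin (TCP) lies at the centre of the arm's flange, where the gripper is bolted on; the fingertips stand 178 mm ahead of it and the grasp point (between the pads) lies 159 mm ahead of it; z points along the fingers, y is the direction in which the jaws open and shut (so a half turn about z gives the same grasp; the last joint's range is limited). The gripper opens to 88 mm and grips with 3 to 60 N. Pads are 19 mm wide; open, the fingers measure 130 mm over their backs; the gripper's body (78 mm by 193 mm) begins 47 mm behind the grasp point.
Start: joints at [-0.855, 0.359, 0.012, 0, -1.224, -0.288], TCP at [0.28, -0.614, 0.405] pointing down, gripper open.
Joint ranges: [-3.07, 3.07], [-1.43, 2.12], [-1.02, 1.25], [-3.03, 1.67], [-3.05, -0], [-3.03, 3.03]. Speed limits (rad/s): [2.39, 2.39, 3.01, 3.14, 3.14, 3.14].

INTERFACE

Orientations are given as [roll, pitch, yaw] about the fixed x, y, z axes, in that order (R = Rz(yaw) Ry(pitch) Rx(roll)).
In Python, from station import * gives the robot as it stands.
- The arm moves only by the tool send_rows, never from a script. Its argument "motion" is a list of rows, each an object with "offset": the shift along the tool's x, y, z in cm, a list of three; "turn": the turn about the tool's z in degrees. In form: [{"offset": [x, y, z], "turn": turn}, ...]. A call has 1 to 8 rows; each row is the pose to reach, as a shift and turn from the pose commanded when the call began, along the tool's axes at that moment; what a row does not reach only later rows make up. A row lasts 1/10 s, in which the tool goes at most 50 mm and 8.59 degrees, less where a joint would pass 70% of its speed; a pose out of reach is approached as far as the arm can. A call with a gripper value outside its range is refused whole. "hand" is the opening, from -1 (shut) to 1 (fully open), set as the call begins (left out, the last holds). The fingers move at their own pace and stop on an object; "squeeze" is the grip in N (left out, the last holds). Time passes only in rows, so rows that repeat a pose let the fingers close. It gives the time, the measured TCP pose, the force and the opening at its end, in the units of the state.
- get_state(): the state, without advancing time (a new reading comes with each control period).
- grab_frame(name): name is "scene" or "top" or "wrist"; returns a dict with "frame" (384x512x3 uint8, blue, green, red), "range_z" (384x512 float32, m along the optical axis (not along the pixel's ray), 0 where there is no reading), "vertical_fov" (degrees; the focal length in pixels is half the picture's height over the tangent of half this angle, whatever the lens; pixels are square), "cx", "cy" (the principal point, pixels), "cam_to_world" (4x4, takes a point from camera to world coordinates). Camera axes: x right, y up, looking along -z (the intrinsics and any distortion apply to the point x, -y, -z); pixel columns grow to the right and rows downward; lengths in m; the calibration is good to about 2 mm. The wrist camera is an equidistant fisheye: a pixel r from the principal point sees the ray r / f radians off the axis. A picture is of the moment at which its call begins.
- job_done(): hands the job in, once; it reports no verdict.
The state is a dict: "t": time; "q": joint angles; "qd": joint speeds; "joint_efforts": joint torques, N m; "eef_pos": TCP position; "ee_rot": TCP orientation; "force": force on the tool from outside, world axes, zero at the start; "moment": the same for the moment, N m; "width": finger opening in m.
Only numpy, scipy, OpenCV 4.12 (cv2) and the standard library are available. Lean on these libraries where they do the work, as an engineer would, in place of code of your own. Each camera call takes 0.05 s, during which the arm holds its last target. There are 200 camera calls.

TASK

Take the air tube with the thick coupling collar and nipple out of the wooden rack and push its plain end down into the one open push-fit port of the manifold, on past the stiff seal, until it bottoms on the stop inside, without forcing it once it is home. Then swing the valve lever fully open and let go of everything, leaving the spare tubes and the rest of the bench as they are.

Things in the scene. Friction and masses are not known exactly. Their poses are not given: they have to be found in the camera images.
- tube: The tube to fit: rigid aluminium air tube, 16 mm outside diameter, standing upright, about 0.11 kg. Origin at the centre of its lower (plain, chamfered) end, z up along it. Plain for 112 mm, then a dark steel collar 22 mm wide up to 136 mm, then a narrow nipple to 152 mm. It stands in one of the rack's three holes; which one varies.
- tube_tip (a point): Centre of the tube's lower end face.
- tube_collar (a point): Centre of the tube's collar, 124 mm above its tip: where to grip it.
- rack: Fixed wooden rack, 90 x 230 mm, 50 mm tall, its row of three holes along its y, 70 mm apart (middle hole at the centre). The holes are 17.6 mm wide and 40 mm deep (floor at 10 mm). Origin under its centre, z up.
- manifold: Fixed aluminium manifold rail, 60 x 260 mm, 20 mm thick, origin under its centre, long side along its y, z up. On it stand three equal 36 mm square steel push-fit ports 50 mm apart and, at the +y end, a brass ball valve with a lever. Two ports are closed by domed black plugs, one is open; which of the three varies.
- port: The open port, fixed: 36 x 36 mm, 55 mm tall, origin at the centre of its underside, z up. Its bore runs straight down from the top: 17 mm wide (1 mm play on the tube), 2 mm chamfer, ringed on top by a 3 mm high black collar 23 mm wide inside. The port is damaged if the tube presses on the stop inside with more than 18 N (besides the seal), or on the port and seal with more than 25 N. Released, the tube stays where it was left.
- port_mouth (a point): Centre of the open port's mouth, 75 mm above the bench, top of the 17 mm bore. 15 to 18 mm below it the tube meets the seal, which takes a steady 8 N to push down all the way. Beyond it the tube's end lands on a rigid steel stop, 22 to 48 mm below the mouth: it differs each time and can only be felt.
- valve (a joint): Valve lever angle, rad: 0 = shut, lever pointing to the manifold's -x (starts at 0 to 0.25); 1.57 = fully open, lever pointing to the manifold's +y. It grows clockwise seen from above. Friction 0.12 N m (2 N at the grip); it stays where it is left.
- lever_grip (a point): Middle of the lever's grip, 60 mm from its axis, 74 mm above the bench. The grip is a level bar 21 mm wide, 13 mm thick and 60 mm long (30 to 90 mm from the axis).
- lever_axis (a point): Point on the vertical axis of the lever, at lever height.
- spare_plain: Spare tube in another hole of the rack: plain 16 mm tube, 125 mm long, no collar. Origin at its lower end. To be left alone.
- spare_capped: Spare tube in another hole of the rack: 16 mm tube with a broad 34 mm cap, 99 mm tall in all. Origin at its lower end. To be left alone.
- tape_measure: Yellow tape measure 70 x 35 x 65 mm, a bystander to be left alone; origin under it.
- glue: Glue bottle, 60 mm wide, 150 mm tall, a bystander to be left alone; origin under it.
- screwdriver: Screwdriver lying on the bench, a bystander to be left alone; origin under it.
- offcut: Wood offcut 50 x 130 x 35 mm, a bystander to be left alone; origin under it.
- try_square: Try square lying flat, stock 120 mm, blade 160 mm, a bystander to be left alone; origin under it.
- mallet_block: Dark wood block 70 x 100 x 50 mm, a bystander to be left alone; origin under it.

How it is judged:
On the way, in this order (a step that is already met when the one before it is completed fails the run):
1. the tube is lifted clear of the rack (height (world z) of tube_tip above 0.06 m and contact force between the fingers and tube above 1 N), for 0.2 s.
2. the tube is bottomed on the stop in the open port, valve still shut (distance between tube_tip and stop_face below 0.002 m and horizontal distance between tube_tip and port_mouth below 0.002 m and angle between the z axis of tube and the z axis of port, either way round below 0.09 rad and value of joint valve below 0.5 rad), for 0.2 s.
3. the valve lever is swung open (value of joint valve above 1.4 rad), for 0.2 s.
At the end, for the whole second after the job is handed in: The tube stands in the open port, its tip within 2 mm of the stop, on the port's axis within 2 mm and in line with it within 0.09 rad, at rest and released; the valve lever is at more than 1.4 rad (fully open is 1.57) (distance between tube_tip and stop_face below 0.002 m and horizontal distance between tube_tip and port_mouth below 0.002 m and angle between the z axis of tube and the z axis of port, either way round below 0.09 rad and value of joint valve above 1.4 rad and linear speed of tube below 0.02 m/s and contact force between the fingers and tube below 0.1 N); the robot touches nothing.
It fails at once if the tube is forced: it presses on the stop with more than 18 N (contact force between tube and stop above 18 N).
It fails at once if the tube is forced: it presses on the port and its seal with more than 25 N (contact force between tube and port above 25 N).
It fails at once if a spare tube is pulled out of its place (moved more than 20 mm) (distance of any of spare_plain, spare_capped from where it was at the start of the episode above 0.02 m).
It fails at once if something else on the bench is moved by more than 30 mm (distance of any of tape_measure, glue, screwdriver, offcut, try_square, mallet_block from where it was at the start of the episode above 0.03 m).
It also fails if it takes over 72 s, if anything falls off the work surface, if the arm or the gripper's body presses on something with over 40 N, if the wrist force passes 120 N, or if a joint passes its speed limit or range.

## Working session

There is one attempt and no reset: what is moved stays moved. The work goes in short steps, Python scripts to look and compute and a tool call to move; the robot and the scene stay as the last step left them, time stands still between calls to the robot, and variables do not carry over. Pictures are saved under pics/ and viewed, about 8 in all and at most 12, crops included, and the job is handed in when it is done.

Besides the shell and the picture viewer there is one more tool, called after "Call:" as name(argument=value, ...) on one line, values as JSON. send_rows: Moves the arm, as the interface text tells. Its arguments: {"type":"object","properties":{"motion":{"type":"array"},"hand":{"type":"number"},"squeeze":{"type":"number"}},"required":["motion"]}

```bash
mkdir -p pics; ls; cat > h.py <<'E'
from station import *
import numpy as np, cv2
def cloud(d):
    h,w=d["range_z"].shape; f=h/2/np.tan(np.radians(d["vertical_fov"])/2)
    v,u=np.mgrid[0:h,0:w]; z=d["range_z"]
    P=np.stack([(u-d["cx"])/f*z,-(v-d["cy"])/f*z,-z],-1)
    T=np.array(d["cam_to_world"]); return P@T[:3,:3].T+T[:3,3]
E
python3 - <<'E'
from h import *
s=get_state(); print(s)
for n in("top","scene"):
    d=grab_frame(n); np.savez(n+".npz",**{k:np.array(v) for k,v in d.items()})
    print(n,d["vertical_fov"],d["cx"],d["cy"],np.array(d["cam_to_world"]).round(3).tolist())
    cv2.imwrite(f"pics/{n}0.png",cv2.resize(d["frame"],(800,600)))
E
```

```text
pics
{'t': 0.0, 'q': array([-8.54915176e-01,  3.59356640e-01,  1.10803403e-02, -3.55434085e-04,
       -1.22409422e+00, -2.88089518e-01]), 'qd': array([ 1.05921540e-03,  7.89810014e-04, -5.69263509e-04,  4.25301836e-04,
       -1.41715794e-04,  3.28733545e-05]), 'joint_efforts': array([ 1.07157219e-03, -5.82715917e+01,  2.93065041e+01,  6.99700803e+00,
        7.05625236e-03, -1.87296123e-04]), 'eef_pos': array([ 0.27994556, -0.61399829,  0.40375041]), 'ee_rot': array([ 3.13998839e+00, -1.26940109e-04, -2.71392196e+00]), 'force': array([-0.63984868, -0.47624358, -0.63255651]), 'moment': array([-0.01935083,  0.00988789, -0.02447822]), 'width': 0.08776201033233705}
top 48.79823271057927 257.5813166082476 192.62829711808354 [[-0.007, 0.995, -0.102, 0.463], [-1.0, -0.007, 0.003, -0.003], [0.002, 0.102, 0.995, 1.084], [0.0, 0.0, 0.0, 1.0]]
scene 48.26890686632302 260.17072901840066 184.6475393738838 [[0.483, -0.501, 0.718, 1.342], [0.875, 0.283, -0.392, -0.424], [-0.007, 0.818, 0.575, 0.75], [0.0, 0.0, 0.0, 1.0]]
```

View pics/top0.png

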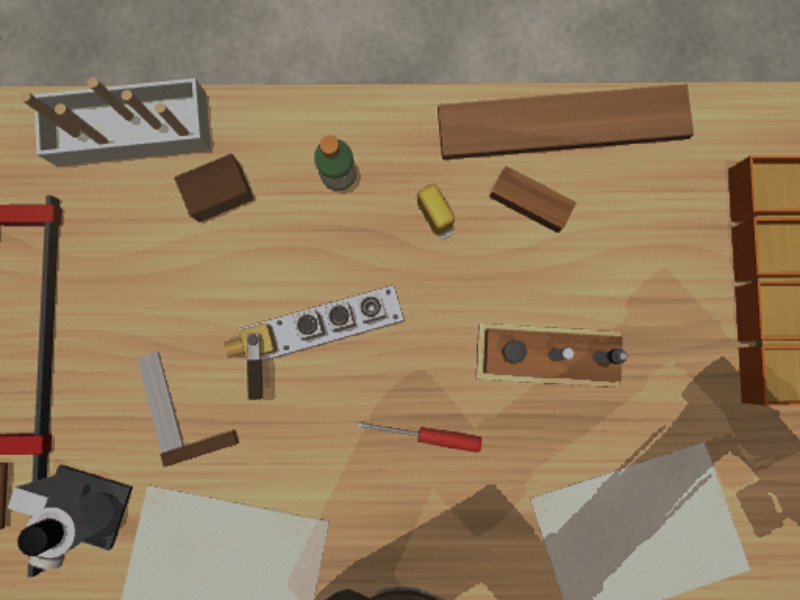

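View pics/scene0.png

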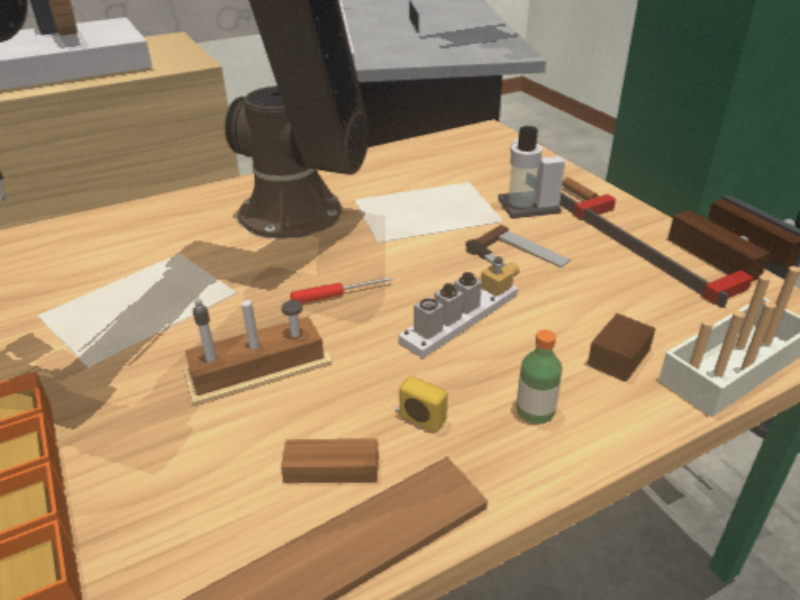

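```bash
cat > m.py <<'E'
from h import *
L=lambda n:dict(np.load(n+".npz"))
for n in("top","scene"):
    d=L(n); P=cloud(d).reshape(-1,3); x,y,z=P.T
    R=(x>.35)&(x<.65)&(y>-.45)&(y<-.05)
    print(n,"z table",np.median(z[(abs(z)<.02)&R]))
    r=P[R&(z>.042)&(z<.056)]; rr=cv2.minAreaRect((r[:,:2]*1000).astype(np.float32)); print("rack",rr,np.median(r[:,2]))
    for a,b in((.06,.09),(.09,.115),(.122,.146),(.148,.17)):
        m=R&(z>a)&(z<b)
        for c in P[m][::max(1,m.sum()//12)]: print(a,c.round(4))
    M=(x>.35)&(x<.62)&(y>-.02)&(y<.35)
    r=P[M&(z>.012)&(z<.025)]; print("rail",cv2.minAreaRect((r[:,:2]*1000).astype(np.float32)),np.median(r[:,2]))
    m=P[M&(z>.068)&(z<.09)]
    r=m[m[:,1]>.17]; print("lever",len(r),cv2.minAreaRect((r[:,:2]*1000).astype(np.float32)),np.median(r[:,2]))
    ports=m[m[:,1]<.15]; print("ports",ports[:,:2].min(0),ports[:,:2].max(0),ports[:,2].max())
E
python3 m.py
python3 - <<'E'
import cv2
a=cv2.imread('pics/top0.png')
import numpy as np
d=np.load('top.npz')['frame']
c=cv2.resize(d[175:265,135:275],None,fx=5.5,fy=5.5,interpolation=cv2.INTER_CUBIC); cv2.imwrite('pics/c1.png',c)
E
```

```text
top z table 0.00042333692415152946
rack ((484.5275573730469, -240.78309631347656), (210.46665954589844, 70.08260345458984), 86.24913787841797) 0.05023258454065771
0.06 [ 0.4919 -0.2389  0.0867]
0.06 [ 0.4877 -0.2338  0.067 ]
0.06 [ 0.4872 -0.3079  0.068 ]
0.06 [ 0.4853 -0.2332  0.0691]
0.06 [ 0.4848 -0.305   0.0692]
0.06 [ 0.4827 -0.2331  0.0797]
0.06 [ 0.4825 -0.303   0.0676]
0.06 [ 0.482  -0.3037  0.0889]
0.06 [ 0.4803 -0.2344  0.084 ]
0.06 [ 0.4799 -0.3025  0.077 ]
0.06 [ 0.478  -0.2359  0.0775]
0.06 [ 0.4776 -0.3028  0.0756]
0.06 [ 0.4753 -0.3034  0.0654]
0.06 [ 0.4751 -0.3058  0.0811]
0.06 [ 0.4728 -0.3079  0.0741]
0.09 [ 0.5056 -0.17    0.1061]
0.09 [ 0.5009 -0.1766  0.107 ]
0.09 [ 0.4963 -0.16    0.1094]
0.09 [ 0.4942 -0.1677  0.1041]
0.09 [ 0.4916 -0.1735  0.1108]
0.09 [ 0.4894 -0.1785  0.108 ]
0.09 [ 0.487  -0.1779  0.1109]
0.09 [ 0.4848 -0.1762  0.1075]
0.09 [ 0.4825 -0.1666  0.1094]
0.09 [ 0.4803 -0.1667  0.1081]
0.09 [ 0.478  -0.1642  0.109 ]
0.09 [ 0.4757 -0.167   0.106 ]
0.122 [ 0.4908 -0.2368  0.1242]
0.122 [ 0.4897 -0.3096  0.1438]
0.122 [ 0.4882 -0.2456  0.1337]
0.12
[... 2502 characters left out ...]
0.3133  0.1616]
0.148 [ 0.4836 -0.3074  0.163 ]
0.148 [ 0.4875 -0.3128  0.1645]
0.148 [ 0.4832 -0.3057  0.1592]
0.148 [ 0.486  -0.3109  0.16  ]
0.148 [ 0.4783 -0.3148  0.1536]
0.148 [ 0.4854 -0.3092  0.1561]
0.148 [ 0.4788 -0.3154  0.1512]
0.148 [ 0.4863 -0.3098  0.154 ]
0.148 [ 0.4787 -0.3159  0.1484]
0.148 [ 0.4864 -0.3103  0.1513]
0.148 [ 0.4856 -0.32    0.1485]
rail ((475.8675231933594, 158.68621826171875), (241.0348663330078, 342.375732421875), 1.7543195486068726) 0.01960427707107526
lever 181 ((470.01251220703125, 220.13320922851562), (101.92142486572266, 22.895034790039062), 3.7018933296203613) 0.07914635136088854
ports [0.5184367 0.0236607] [0.58079879 0.1498269 ] 0.08998106576791975
```

View pics/c1.png

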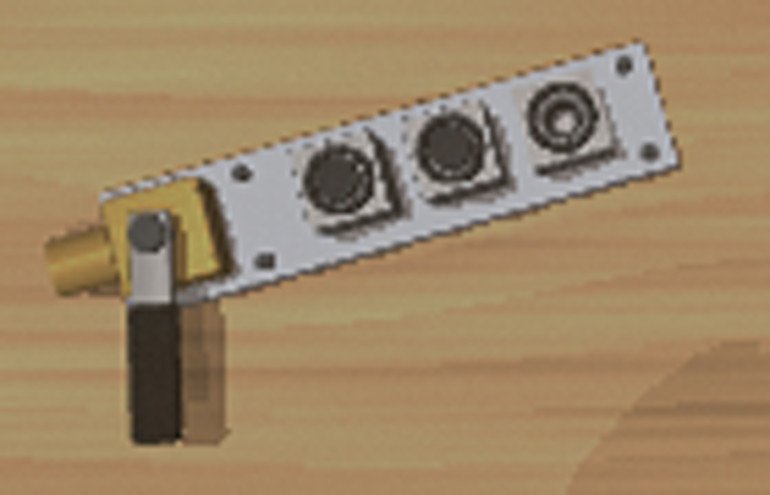

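```bash
cat > m2.py <<'E'
from h import *
for n in("top","scene"):
    d=dict(np.load(n+".npz")); P=cloud(d).reshape(-1,3); x,y,z=P.T
    m=P[(x>.5)&(x<.6)&(y>.0)&(y<.16)&(z>.0705)&(z<.095)]
    print(n,np.histogram(m[:,2],bins=np.arange(.07,.096,.002)))
    # square port tops: rect of all points 0.073-0.077
    for lo,hi in((0.,.063),(.063,.11),(.11,.16)):
        q=m[(m[:,1]>lo)&(m[:,1]<hi)]; t=q[(q[:,2]<.0795)]
        print("port",len(t),cv2.minAreaRect((t[:,:2]*1000).astype(np.float32)),"hi",q[q[:,2]>.0765].mean(0),q[:,2].max())
    R=(x>.44)&(x<.53)&(y<-.28)&(y>-.34)
    for a,b in((.148,.158),(.158,.168),(.122,.146)):
        q=P[R&(z>a)&(z<b)][:,:2]*1000
        print("tube",a,len(q),cv2.minEnclosingCircle(q.astype(np.float32)),q.min(0),q.max(0))
    q=P[(x>.40)&(x<.6)&(y>.17)&(y<.26)&(z>.077)&(z<.086)]; 
    xs=q[q[:,0]<.49]; v=cv2.fitLine((xs[:,:2]*1000).astype(np.float32),cv2.DIST_L2,0,.01,.01).ravel()
    print("lever fit",v, q.min(0),q.max(0)); k=P[(x>.48)&(x<.56)&(y>.19)&(y<.25)&(z>.0835)&(z<.1)]; print("knob",len(k),k.mean(0) if len(k) else 0,k[:,2].max() if len(k) else 0)
E
python3 m2.py
```

```text
top (array([ 13,  76, 176, 141,  91,  25,   3,   8,  28,  46,  30,   4]), array([0.07 , 0.072, 0.074, 0.076, 0.078, 0.08 , 0.082, 0.084, 0.086,
       0.088, 0.09 , 0.092, 0.094]))
port 166 ((559.2367553710938, 44.81391143798828), (36.19443893432617, 35.97004318237305), 16.070281982421875) hi [0.55928906 0.04412085 0.07856074] 0.08260135324772455
port 154 ((547.4240112304688, 85.61100769042969), (36.229148864746094, 50.41208267211914), 13.422812461853027) hi [0.54564633 0.09164143 0.08354126] 0.0926821036716382
port 165 ((534.6304321289062, 132.10232543945312), (36.483726501464844, 53.75879669189453), 14.733757019042969) hi [0.53232267 0.14016009 0.08290985] 0.09287435547833456
tube 0.148 19 ((480.5089416503906, -309.58917236328125), 9.707218170166016) [ 471.9013343  -314.07662385] [ 489.55348246 -301.06354689]
tube 0.158 22 ((479.6613464355469, -310.8581237792969), 5.539268970489502) [ 476.02391688 -315.10962764] [ 484.84737012 -305.37494434]
tube 0.122 47 ((479.83587646484375, -310.2281188964844), 11.29040241241455) [ 469.75680929 -319.96069552] [ 490.26857175 -299.21137902]
lever 
[... 776 characters left out ...]
8582763671875), 11.817893028259277) hi [0.53536895 0.13877341 0.08337346] 0.0914738335012375
tube 0.148 20 ((483.60443115234375, -312.1206970214844), 8.138501167297363) [ 478.27097175 -320.00968055] [ 486.41740276 -304.2317126 ]
tube 0.158 17 ((480.66546630859375, -311.4082336425781), 6.987524032592773) [ 473.82074643 -314.94686625] [ 487.51016063 -304.76142643]
tube 0.122 85 ((482.0018615722656, -310.54473876953125), 11.25786304473877) [ 475.16754263 -320.9905812 ] [ 492.30870743 -299.43217896]
lever fit [9.9744743e-01 7.1404494e-02 4.5565308e+02 2.1896837e+02] [0.42318146 0.20713989 0.07705161] [0.52138594 0.23241277 0.08558501]
knob 14 [0.51058397 0.22294987 0.08467507] 0.0865420789127811
```

```bash
cat >> h.py <<'E'
from scipy.spatial.transform import Rotation as Ro
def go(p,yaw_deg=None):
    "print tool-frame offset (cm) and turn (deg) to TCP position p"
    s=get_state(); R=Ro.from_euler("xyz",s["ee_rot"]).as_matrix()
    print("t",s["t"],"off",((np.array(p)-s["eef_pos"])@R*100).round(2),"turn",None if yaw_deg is None else round((np.degrees(s["ee_rot"][2])-yaw_deg+180)%360-180,1),"pos",s["eef_pos"].round(4),"yaw",np.degrees(s["ee_rot"]).round(2))
E
python3 -c "
from h import *
go([.480,-.310,.37],-93.75)"
```

```text
t 0.1 off [-30.81  19.36   3.41] turn -61.7 pos [ 0.28   -0.614   0.4038] yaw [ 1.7992e+02 -1.0000e-02 -1.5549e+02]
```

Call:
send_rows(motion=[{"offset":[-4,2.5,0.4],"turn":-8},{"offset":[-8,5,0.8],"turn":-16},{"offset":[-12,7.5,1.2],"turn":-24},{"offset":[-16,10,1.7],"turn":-32},{"offset":[-20,12.5,2.2],"turn":-40},{"offset":[-24,15,2.6],"turn":-48},{"offset":[-28,17.5,3],"turn":-56},{"offset":[-30.8,19.4,3.4],"turn":-61.7}], hand=1)

```text
t: 0.9
eef_pos: [0.4809, -0.3075, 0.3704]
ee_rot: [3.142, 0.0, -1.63]
force: [0.3, -0.2, -0.0]
width: 0.0876
```

```bash
python3 - <<'E'
from h import *
go([.480,-.310,.294],-93.75)
d=grab_frame("wrist"); np.savez("w1.npz",**{k:np.array(v) for k,v in d.items()})
cv2.imwrite("pics/w1.png",cv2.resize(d["frame"],(800,600)))
print(d["vertical_fov"],d["cx"],d["cy"],np.array(d["cam_to_world"]).round(3))
go([.480,-.310,.294],-93.75)
E
```

```text
t 0.9 off [0.25 0.07 7.64] turn 0.3 pos [ 0.4809 -0.3075  0.3704] yaw [ 1.80e+02  1.00e-02 -9.34e+01]
65.70646984690485 253.93836027969385 191.50758950694802 [[-0.998 -0.056 -0.017  0.476]
 [ 0.059 -0.957 -0.285 -0.385]
 [-0.001 -0.286  0.958  0.35 ]
 [ 0.     0.     0.     1.   ]]
t 0.95 off [0.51 0.22 7.57] turn 0.7 pos [ 0.4825 -0.3051  0.3697] yaw [-1.800e+02  6.000e-02 -9.304e+01]
```

View pics/w1.png

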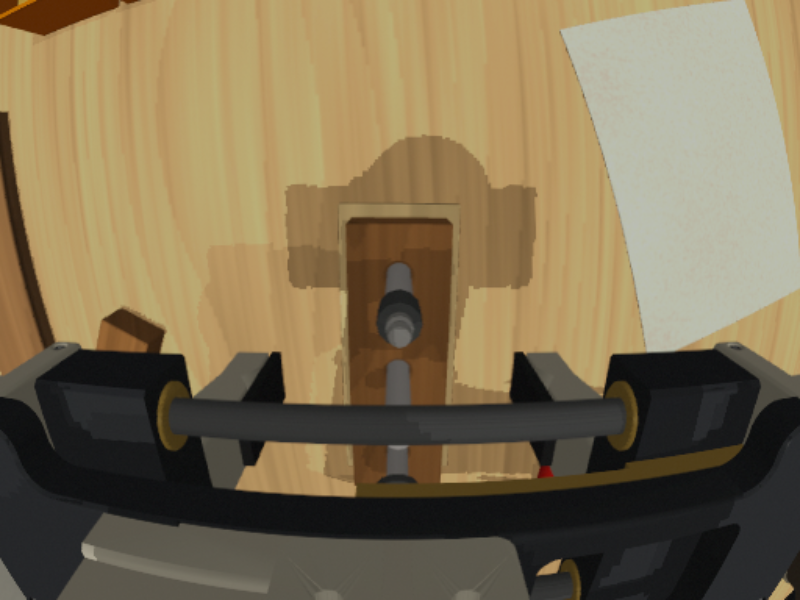

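Call:
send_rows(motion=[{"offset":[0,0,0],"turn":0},{"offset":[0,0,0],"turn":0}])

```text
t: 1.15
eef_pos: [0.4797, -0.3098, 0.3705]
ee_rot: [3.141, 0.0, -1.637]
force: [0.1, -0.0, 0.8]
width: 0.0874
```

```bash
cat >> h.py <<'E'
def wcloud(d):
    h,w=d["range_z"].shape; f=h/2/np.tan(np.radians(float(d["vertical_fov"]))/2)
    v,u=np.mgrid[0:h,0:w]; z=d["range_z"]; a=u-d["cx"]; b=v-d["cy"]; r=np.hypot(a,b)+1e-9; k=np.tan(r/f)/r*z
    T=np.array(d["cam_to_world"]); return np.stack([a*k,-b*k,-z],-1)@T[:3,:3].T+T[:3,3]
def circ(q,r):
    from scipy.optimize import least_squares
    return least_squares(lambda c:np.hypot(q[:,0]-c[0],q[:,1]-c[1])-r,q.mean(0),loss="soft_l1",f_scale=.001).x
E
python3 - <<'E'
from h import *
d=grab_frame("wrist"); P=wcloud(d).reshape(-1,3); x,y,z=P.T
R=(x>.44)&(x<.53)&(y<-.28)&(y>-.34)
for a,b,r in((.056,.1,.008),(.1,.12,.008),(.124,.143,.011),(.15,.16,0)):
    q=P[R&(z>a)&(z<b)]; print(a,len(q),q.mean(0).round(4),q[:,0].min(),q[:,0].max(),circ(q[:,:2],r) if r else 0)
print(z[R].max())
go([.480,-.310,.294],-93.75)
E
```

```text
0.056 179 [ 0.4793 -0.3179  0.0803] 0.47182872233890605 0.48756575441507005 [ 0.47974455 -0.31147035]
0.1 52 [ 0.4792 -0.3184  0.1057] 0.47273216805648655 0.48656539220369416 [ 0.47964768 -0.31148615]
0.124 186 [ 0.4791 -0.3204  0.1337] 0.46876705590294615 0.4905401988170237 [ 0.4796468  -0.31142535]
0.15 115 [ 0.4793 -0.3155  0.1542] 0.4732889794523412 0.48548826262082123 0
0.31469945570441704
t 1.2 off [-0.03 -0.05  7.66] turn -0.1 pos [ 0.4795 -0.3102  0.3706] yaw [179.98   0.   -93.85]
```

Call:
send_rows(motion=[{"offset":[0.1,0,2.5],"turn":0},{"offset":[0.1,0,5],"turn":0},{"offset":[0.1,0,7],"turn":0},{"offset":[0.1,0,7.6],"turn":0},{"offset":[0.1,0,7.6],"turn":0},{"offset":[0.1,0,7.6],"turn":0}])

```text
t: 1.8
eef_pos: [0.4799, -0.3115, 0.2956]
ee_rot: [-3.141, -0.001, -1.638]
force: [-0.4, -0.2, -0.2]
width: 0.0877
```

Call:
send_rows(motion=[{"offset":[0,0,0],"turn":0},{"offset":[0,0,0],"turn":0},{"offset":[0,0,0],"turn":0},{"offset":[0,0,0],"turn":0},{"offset":[0,0,0],"turn":0},{"offset":[0,0,0],"turn":0},{"offset":[0,0,0],"turn":0},{"offset":[0,0,0],"turn":0}], hand=-1, squeeze=30)

```text
t: 2.6
eef_pos: [0.4797, -0.3109, 0.2946]
ee_rot: [3.142, 0.0, -1.637]
force: [0.7, -0.3, -1.1]
width: 0.0291
```

Call:
send_rows(motion=[{"offset":[0,0,0],"turn":0},{"offset":[0,0,0],"turn":0},{"offset":[0,0,0],"turn":0},{"offset":[0,0,0],"turn":0}])

```text
t: 3.0
eef_pos: [0.4797, -0.3109, 0.2946]
ee_rot: [3.142, 0.0, -1.637]
force: [0.4, 0.2, 0.7]
width: 0.0215
```

Call:
send_rows(motion=[{"offset":[0,0,-0.5],"turn":0},{"offset":[0,0,-2],"turn":0},{"offset":[0,0,-4.5],"turn":0},{"offset":[0,0,-7],"turn":0},{"offset":[0,0,-9.5],"turn":0},{"offset":[0,0,-11],"turn":0},{"offset":[0,0,-11],"turn":0},{"offset":[0,0,-11],"turn":0}])

```text
t: 3.8
eef_pos: [0.4794, -0.3107, 0.4044]
ee_rot: [-3.141, 0.0, -1.637]
force: [-0.1, 0.9, -1.0]
width: 0.0209
```

```bash
python3 - <<'E'
from h import *
d=grab_frame("wrist"); P=wcloud(d).reshape(-1,3); x,y,z=P.T
cv2.imwrite("pics/w2.png",cv2.resize(d["frame"],(800,600)))
R=(x>.44)&(x<.53)&(y<-.28)&(y>-.34)
for a,b,r in((.13,.15,.008),(.16,.19,.008),(.19,.22,.008)):
    q=P[R&(z>a)&(z<b)]; print(a,len(q),circ(q[:,:2],r) if len(q)>5 else 0)
print(np.histogram(z[R&(z>.07)&(abs(x-.48)<.015)],20))
go([.559,.0442,.405],-93.75); print(get_state()["force"])
E
```

```text
0.13 108 [ 0.47944763 -0.31124084]
0.16 256 [ 0.47934836 -0.31126918]
0.19 384 [ 0.47926234 -0.31123113]
(array([  52,   58,   71,   79,   94,  101,  131,  148,  163,  153,  522,
        883,  310,  449,  105,  115,  979, 1232, 3586, 5012]), array([0.12076599, 0.13208441, 0.14340284, 0.15472126, 0.16603969,
       0.17735811, 0.18867653, 0.19999496, 0.21131338, 0.22263181,
       0.23395023, 0.24526866, 0.25658708, 0.2679055 , 0.27922393,
       0.29054235, 0.30186078, 0.3131792 , 0.32449763, 0.33581605,
       0.34713447]))
t 3.85 off [-35.94  -5.59  -0.11] turn -0.1 pos [ 0.4793 -0.3107  0.4037] yaw [ 1.7994e+02  4.0000e-02 -9.3800e+01]
[ 0.7189547  -0.00560366 -1.88165678]
```

View pics/w2.png

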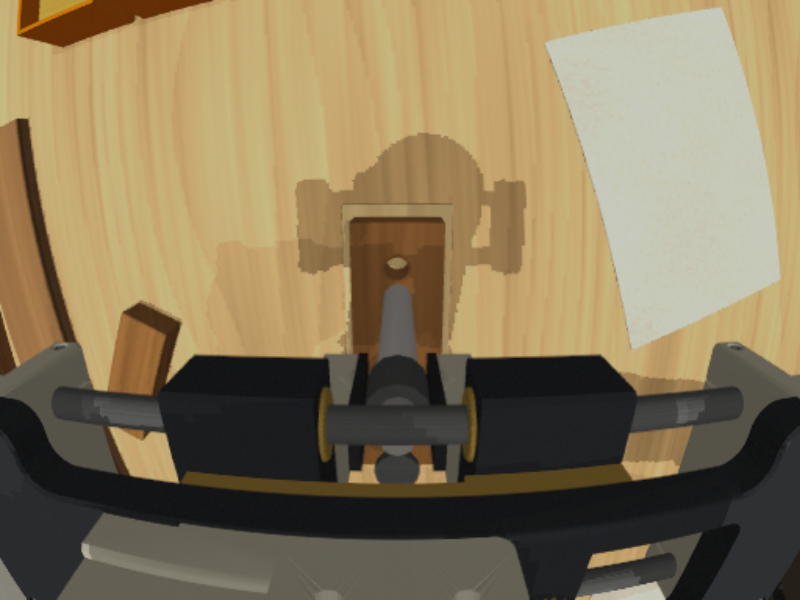

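Call:
send_rows(motion=[{"offset":[0,-0.5,-2.5],"turn":0},{"offset":[-1,-1.5,-4.5],"turn":0},{"offset":[-5,-2.5,-4.5],"turn":0},{"offset":[-9.5,-3.5,-4.5],"turn":0},{"offset":[-14,-4,-4.5],"turn":0},{"offset":[-18.5,-4.5,-4.5],"turn":0},{"offset":[-23,-5,-4.5],"turn":0},{"offset":[-27,-5.2,-4.5],"turn":0}])

```text
t: 4.65
eef_pos: [0.5495, -0.0428, 0.4482]
ee_rot: [3.139, -0.0, -1.637]
force: [0.0, 0.8, -0.0]
width: 0.0214
```

Call:
send_rows(motion=[{"offset":[-4,-0.2,0],"turn":0},{"offset":[-8,-0.3,1.5],"turn":0},{"offset":[-11,-0.4,3],"turn":0},{"offset":[-13,-0.4,4.2],"turn":0},{"offset":[-13,-0.4,4.5],"turn":0},{"offset":[-13,-0.4,4.5],"turn":0},{"offset":[-13,-0.4,4.5],"turn":0},{"offset":[-13,-0.4,4.5],"turn":0}])

```text
t: 5.45
eef_pos: [0.5621, 0.0838, 0.405]
ee_rot: [-3.141, 0.0, -1.638]
force: [-1.0, 0.5, -1.2]
width: 0.0213
```

```bash
python3 - <<'E'
from h import *
d=grab_frame("wrist"); np.savez("w3.npz",**{k:np.array(v) for k,v in d.items()}); P=wcloud(d).reshape(-1,3); x,y,z=P.T
cv2.imwrite("pics/w3.png",cv2.resize(d["frame"],(800,600)))
s=get_state(); e=s["eef_pos"]; print(e,s["force"])
R=np.hypot(x-e[0],y-e[1])<.025
for a,b,r in((.124,.15,.008),(.15,.18,.008),(.18,.21,.008)):
    q=P[R&(z>a)&(z<b)]; print(a,len(q),circ(q[:,:2],r)-e[:2] if len(q)>5 else 0)
q=P[(np.hypot(x-.559,y-.0444)<.021)&(z>.0735)&(z<.082)]
print(len(q),np.histogram(q[:,2],8))
t=q[q[:,2]>.0768]; print("ring",len(t),t.mean(0),cv2.minEnclosingCircle((t[:,:2]*1000).astype(np.float32)))
t=P[(np.hypot(x-.559,y-.0444)<.03)&(z>.0735)&(z<.0765)];print("top",len(t),cv2.minAreaRect((t[:,:2]*1000).astype(np.float32)))
E
```

```text
[0.56208897 0.08380246 0.40515183] [-0.0169101  -0.20720989 -0.6995882 ]
0.124 141 [ 5.22135459e-05 -6.68702422e-04]
0.15 221 [-3.72632584e-05 -6.81490555e-04]
0.18 331 [-0.00012658 -0.00071319]
826 (array([139, 224, 143,  60,  97, 113,  39,  11]), array([0.07350347, 0.07429843, 0.07509339, 0.07588834, 0.0766833 ,
       0.07747826, 0.07827321, 0.07906817, 0.07986313]))
ring 251 [0.55874648 0.04324018 0.07776433] ((558.732666015625, 43.38691711425781), 15.151963233947754)
top 627 ((559.1237182617188, 43.30308532714844), (35.988033294677734, 36.112571716308594), 14.958555221557617)
```

View pics/w3.png

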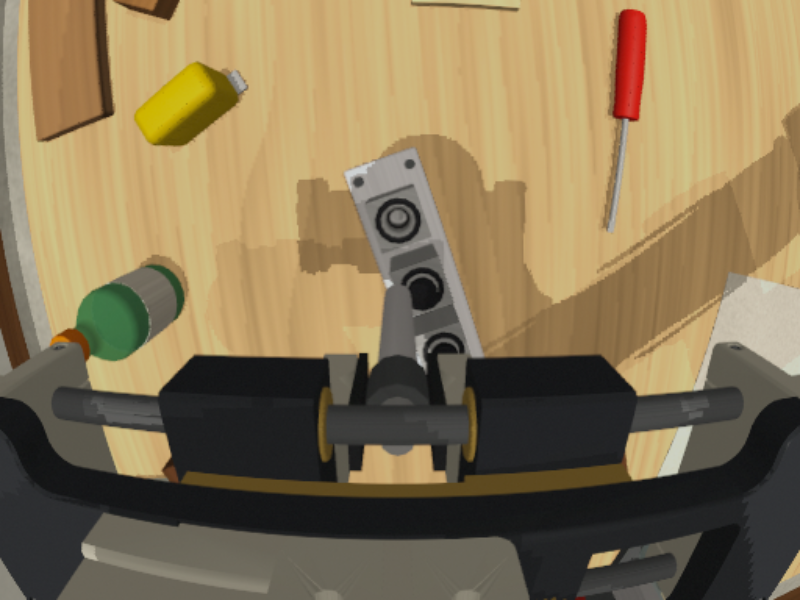

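```bash
python3 -c "
from h import *
go([.5588,.0440,.368],-93.75)"
```

```text
t 5.5 off [3.99 0.06 3.71] turn -0.1 pos [0.5621 0.0838 0.4052] yaw [-1.7996e+02  2.0000e-02 -9.3850e+01]
```

Call:
send_rows(motion=[{"offset":[1.5,0.0,0.2],"turn":0},{"offset":[3.2,0.05,0.7],"turn":0},{"offset":[4,0.06,1.5],"turn":0},{"offset":[4,0.06,2.5],"turn":0},{"offset":[4,0.06,3.2],"turn":0},{"offset":[4,0.06,3.2],"turn":0},{"offset":[4,0.06,3.2],"turn":0},{"offset":[4,0.06,3.2],"turn":0}])

```text
t: 6.3
eef_pos: [0.559, 0.0451, 0.3729]
ee_rot: [-3.141, 0.0, -1.636]
force: [0.3, -0.2, -1.0]
width: 0.0215
```

```bash
cat > m4.py <<'E'
from h import *
d=grab_frame("wrist"); P=wcloud(d).reshape(-1,3); x,y,z=P.T
cv2.imwrite("pics/w4.png",cv2.resize(d["frame"][130:290,170:340],None,fx=3.5,fy=3.5,interpolation=2))
F=[];
for i in range(6):
    s=get_state(); F.append(s["force"])
    if i<5: grab_frame("wrist")
e=s["eef_pos"]; print(e,np.mean(F,0),np.std(F,0))
R=np.hypot(x-e[0],y-e[1])<.025
for a,b,r in((.1,.13,.008),(.13,.16,.008),(.16,.18,.008)):
    q=P[R&(z>a)&(z<b)]; print(a,len(q),circ(q[:,:2],r)if len(q)>5 else 0)
t=P[(np.hypot(x-.559,y-.0444)<.03)&(z>.0735)&(z<.0765)];print("top",len(t),cv2.minAreaRect((t[:,:2]*1000).astype(np.float32)))
t=P[(np.hypot(x-.559,y-.0434)<.018)&(z>.077)&(z<.08)];print("ring",len(t),circ(t[:,:2],.0132),cv2.minEnclosingCircle((t[:,:2]*1000).astype(np.float32)))
E
python3 m4.py
```

```text
[0.55879657 0.0448141  0.37286202] [-0.02477246  0.10289783 -0.47205378] [0.45287079 0.38055393 0.53538569]
0.1 177 [0.55901432 0.04443356]
0.13 259 [0.55893607 0.04443106]
0.16 250 [0.55888348 0.04446146]
top 584 ((559.2051391601562, 43.3697624206543), (36.032440185546875, 36.258785247802734), 15.650203704833984)
ring 201 [0.55924855 0.04316332] ((559.18212890625, 43.24802780151367), 15.089043617248535)
```

View pics/w4.png

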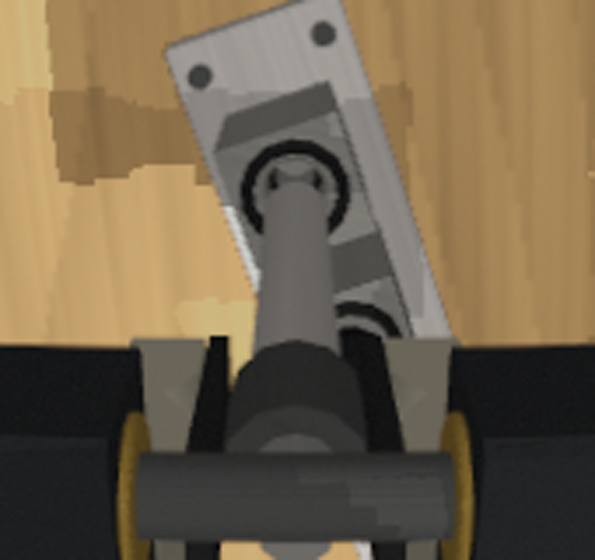

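Call:
send_rows(motion=[{"offset":[0.11,-0.04,0],"turn":0},{"offset":[0.11,-0.04,0.4],"turn":0},{"offset":[0.11,-0.04,0.8],"turn":0},{"offset":[0.11,-0.04,1.2],"turn":0},{"offset":[0.11,-0.04,1.5],"turn":0},{"offset":[0.11,-0.04,1.6],"turn":0},{"offset":[0.11,-0.04,1.65],"turn":0},{"offset":[0.11,-0.04,1.65],"turn":0}])

```text
t: 7.4
eef_pos: [0.5591, 0.0436, 0.3561]
ee_rot: [3.142, 0.0, -1.637]
force: [-1.0, 1.6, -1.1]
width: 0.0209
```

```bash
sed -i '/w4.png/d' m4.py; sed -i 's/print(e,/print(s["t"],e,s["moment"].round(2),s["width"],/' m4.py; python3 m4.py
```

```text
7.7 [0.55909424 0.04356596 0.35624388] [0.16 0.17 0.03] 0.021476709821061684 [ 0.15570112  0.09161822 -1.14156822] [0.55745868 0.38887021 0.30847707]
0.1 223 [0.55896892 0.04309201]
0.13 322 [0.5589064  0.04301475]
0.16 260 [0.55878022 0.04290992]
top 665 ((559.2257080078125, 43.356876373291016), (36.101131439208984, 36.35816192626953), 15.525474548339844)
ring 243 [0.55908485 0.04335589] ((559.0403442382812, 43.1494026184082), 15.145515441894531)
```

Call:
send_rows(motion=[{"offset":[0,0,0.1],"turn":0},{"offset":[0,0,0.2],"turn":0},{"offset":[0,0,0.25],"turn":0}])

```text
t: 8.0
eef_pos: [0.5591, 0.0436, 0.3536]
ee_rot: [3.142, 0.0, -1.637]
force: [0.1, 0.2, -1.8]
width: 0.0213
```

Call:
send_rows(motion=[{"offset":[0,0,0.1],"turn":0},{"offset":[0,0,0.2],"turn":0},{"offset":[0,0,0.3],"turn":0},{"offset":[0,0,0.4],"turn":0}])

```text
t: 8.4
eef_pos: [0.5591, 0.0436, 0.3496]
ee_rot: [3.142, 0.0, -1.637]
force: [-0.4, 0.2, 0.3]
width: 0.0215
```

```bash
python3 m4.py|head -4
```

```text
8.7 [0.55905593 0.04356266 0.34961629] [0.16 0.19 0.01] 0.020978996548120892 [ 0.22341934  0.09615323 -1.23059506] [0.4867133  0.32445254 0.4882084 ]
0.1 237 [0.55894233 0.04309555]
0.13 358 [0.55889058 0.04302576]
0.16 389 [0.55875052 0.02923815]
```

Call:
send_rows(motion=[{"offset":[0,0,0.1],"turn":0},{"offset":[0,0,0.2],"turn":0},{"offset":[0,0,0.3],"turn":0},{"offset":[0,0,0.4],"turn":0},{"offset":[0,0,0.5],"turn":0}])

```text
t: 9.2
eef_pos: [0.5591, 0.0436, 0.3446]
ee_rot: [3.142, -0.0, -1.637]
force: [-0.9, 1.1, -1.0]
width: 0.0211
```

Call:
send_rows(motion=[{"offset":[0,0,0.1],"turn":0},{"offset":[0,0,0.2],"turn":0},{"offset":[0,0,0.3],"turn":0}])

```text
t: 9.5
eef_pos: [0.5594, 0.0436, 0.3423]
ee_rot: [-3.14, -0.0, -1.637]
force: [-1.2, 0.6, 7.4]
width: 0.0216
```

Call:
send_rows(motion=[{"offset":[0,0,0.1],"turn":0},{"offset":[0,0,0.2],"turn":0}])

```text
t: 9.7
eef_pos: [0.5594, 0.0436, 0.3408]
ee_rot: [-3.14, 0.0, -1.636]
force: [-2.1, 0.9, 8.1]
width: 0.0213
```

Call:
send_rows(motion=[{"offset":[0,0,0.1],"turn":0},{"offset":[0,0,0.2],"turn":0},{"offset":[0,0,0.3],"turn":0}], squeeze=16)

```text
t: 10.0
eef_pos: [0.5595, 0.0436, 0.3379]
ee_rot: [-3.14, 0.0, -1.636]
force: [-1.8, 0.9, 7.7]
width: 0.0214
```

```bash
cat > m5.py <<'E'
from h import *
d=grab_frame("wrist"); s=get_state(); e=s["eef_pos"]; P=wcloud(d).reshape(-1,3); x,y,z=P.T
F=[s["force"]]
for i in range(3): grab_frame("scene"); F.append(get_state()["force"])
q=P[(np.hypot(x-e[0],y-e[1])<.02)&(z>.1)&(z<.24)&(y<e[1])]
r=np.hypot(q[:,0]-e[0],q[:,1]-e[1])
# collar lower edge: first height where the radius exceeds 9.7 mm
h=[(round(float(a),4),round(float(np.percentile(r[abs(q[:,2]-a)<.0015],80)*1000),1)) for a in np.arange(e[2]-.18,e[2]-.16,.002) if (abs(q[:,2]-a)<.0015).sum()>4]
print(s["t"],e,np.mean(F,0).round(2),s["width"]); print([(round(e[2]-a,4),b) for a,b in h])
E
python3 m5.py
```

```text
10.05 [0.55944812 0.04360249 0.33776173] [-1.13  0.23  6.42] 0.02175114668749997
[(np.float64(0.18), 8.7), (np.float64(0.178), 16.2), (np.float64(0.176), 16.7), (np.float64(0.174), 16.8), (np.float64(0.172), 17.2), (np.float64(0.17), 17.2), (np.float64(0.168), 16.7), (np.float64(0.166), 16.8), (np.float64(0.164), 16.6), (np.float64(0.162), 16.3)]
```

Call:
send_rows(motion=[{"offset":[0,0,0.06],"turn":0},{"offset":[0,0,0.12],"turn":0},{"offset":[0,0,0.12],"turn":0}])

```text
t: 10.5
eef_pos: [0.5594, 0.0436, 0.3367]
ee_rot: [-3.14, 0.0, -1.636]
force: [-1.6, 0.8, 7.3]
width: 0.0218
```

Call:
send_rows(motion=[{"offset":[0,0,0.05],"turn":0},{"offset":[0,0,0.1],"turn":0},{"offset":[0,0,0.13],"turn":0}])

```text
t: 10.8
eef_pos: [0.5595, 0.0437, 0.3354]
ee_rot: [-3.14, 0.0, -1.636]
force: [-1.3, 0.7, 7.2]
width: 0.0214
```

Call:
send_rows(motion=[{"offset":[0,0,0.05],"turn":0},{"offset":[0,0,0.1],"turn":0},{"offset":[0,0,0.13],"turn":0}])

```text
t: 11.1
eef_pos: [0.5595, 0.0436, 0.3341]
ee_rot: [-3.14, 0.0, -1.636]
force: [-1.0, 1.0, 7.6]
width: 0.0215
```

Call:
send_rows(motion=[{"offset":[0,0,0.05],"turn":0},{"offset":[0,0,0.1],"turn":0},{"offset":[0,0,0.14],"turn":0}])

```text
t: 11.4
eef_pos: [0.5595, 0.0436, 0.3327]
ee_rot: [-3.14, 0.0, -1.636]
force: [-1.6, 0.9, 8.2]
width: 0.0212
```

Call:
send_rows(motion=[{"offset":[0,0,0.05],"turn":0},{"offset":[0,0,0.1],"turn":0},{"offset":[0,0,0.14],"turn":0}])

```text
t: 11.7
eef_pos: [0.5595, 0.0437, 0.3313]
ee_rot: [-3.14, 0.0, -1.636]
force: [-0.6, 1.2, 8.0]
width: 0.0217
```

Call:
send_rows(motion=[{"offset":[0,0,0.05],"turn":0},{"offset":[0,0,0.1],"turn":0},{"offset":[0,0,0.14],"turn":0}])

```text
t: 12.0
eef_pos: [0.5595, 0.0436, 0.3299]
ee_rot: [-3.14, 0.0, -1.636]
force: [-1.3, 0.9, 8.4]
width: 0.0214
```

```bash
python3 - <<'E'
from h import *
d=grab_frame("wrist")
a=np.load("w3.npz")["frame"]
cv2.imwrite("pics/w5.png",np.hstack([cv2.resize(f[180:300,205:305],None,fx=4,fy=4,interpolation=2) for f in(a,d["frame"])]))
E
```

```text
(no output)
```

View pics/w5.png

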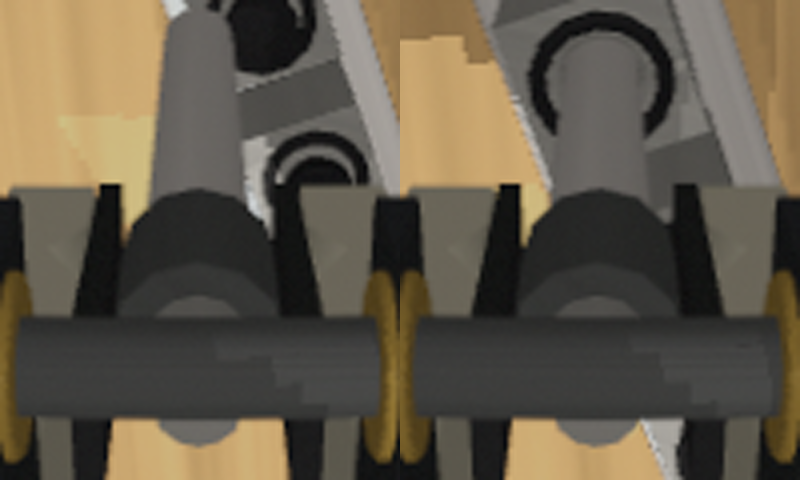

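Call:
send_rows(motion=[{"offset":[0,0,0.05],"turn":0},{"offset":[0,0,0.1],"turn":0},{"offset":[0,0,0.14],"turn":0}])

```text
t: 12.35
eef_pos: [0.5595, 0.0437, 0.3286]
ee_rot: [-3.14, 0.0, -1.636]
force: [-1.6, 0.5, 8.1]
width: 0.0217
```

The collar sits in the fingers exactly as before (its lower edge is at row 190 in both crops), so nothing has slipped and the tube is concentric in the ring. I'll keep feeling for the stop.

Call:
send_rows(motion=[{"offset":[0,0,0.05],"turn":0},{"offset":[0,0,0.1],"turn":0},{"offset":[0,0,0.14],"turn":0}])

```text
t: 12.65
eef_pos: [0.5595, 0.0436, 0.3272]
ee_rot: [-3.14, 0.0, -1.636]
force: [-2.0, 0.9, 8.6]
width: 0.0217
```

Call:
send_rows(motion=[{"offset":[0,0,0.05],"turn":0},{"offset":[0,0,0.1],"turn":0},{"offset":[0,0,0.14],"turn":0}])

```text
t: 12.95
eef_pos: [0.5595, 0.0437, 0.3258]
ee_rot: [-3.14, 0.0, -1.636]
force: [-2.6, 0.5, 7.9]
width: 0.0217
```

Call:
send_rows(motion=[{"offset":[0,0,0.05],"turn":0},{"offset":[0,0,0.1],"turn":0},{"offset":[0,0,0.14],"turn":0}])

```text
t: 13.25
eef_pos: [0.5595, 0.0437, 0.3244]
ee_rot: [-3.14, 0.0, -1.636]
force: [-2.5, 1.4, 6.8]
width: 0.0217
```

Call:
send_rows(motion=[{"offset":[0,0,0.05],"turn":0},{"offset":[0,0,0.1],"turn":0},{"offset":[0,0,0.14],"turn":0}])

```text
t: 13.55
eef_pos: [0.5598, 0.0437, 0.3237]
ee_rot: [-3.139, 0.0, -1.636]
force: [-3.1, 0.4, 13.9]
width: 0.0216
```

Call:
send_rows(motion=[{"offset":[0,0,0.03],"turn":0},{"offset":[0,0,0.03],"turn":0},{"offset":[0,0,0.03],"turn":0}])

```text
t: 13.85
eef_pos: [0.5599, 0.0437, 0.3236]
ee_rot: [-3.138, 0.001, -1.636]
force: [-3.1, -0.1, 12.6]
width: 0.022
```

Call:
send_rows(motion=[{"offset":[0,0,-0.03],"turn":0},{"offset":[0,0,-0.06],"turn":0},{"offset":[0,0,-0.06],"turn":0}])

```text
t: 14.15
eef_pos: [0.5597, 0.0437, 0.3237]
ee_rot: [-3.139, 0.0, -1.636]
force: [-2.0, 0.8, 9.2]
width: 0.0213
```

Call:
send_rows(motion=[{"offset":[0,0,0],"turn":0},{"offset":[0,0,0],"turn":0},{"offset":[0,0,0],"turn":0},{"offset":[0,0,0],"turn":0},{"offset":[0,0,0],"turn":0},{"offset":[0,0,0],"turn":0},{"offset":[0,0,0],"turn":0},{"offset":[0,0,0],"turn":0}], hand=0.1)

```text
t: 14.95
eef_pos: [0.5591, 0.0436, 0.3219]
ee_rot: [3.141, -0.0, -1.637]
force: [0.2, -0.6, 0.4]
width: 0.0482
```

Call:
send_rows(motion=[{"offset":[0,0,-1.5],"turn":0},{"offset":[0,0,-4],"turn":0},{"offset":[0,0,-6.5],"turn":0},{"offset":[0,0,-7.5],"turn":0},{"offset":[0,0,-7.5],"turn":0},{"offset":[0,0,-7.5],"turn":0}])

```text
t: 15.55
eef_pos: [0.5587, 0.0435, 0.396]
ee_rot: [3.141, 0.0, -1.637]
force: [-1.1, 0.5, -0.7]
width: 0.0483
```

```bash
python3 - <<'E'
from h import *
s=get_state(); print(s["t"],s["force"],s["width"],s["eef_pos"])
d=grab_frame("wrist"); P=wcloud(d).reshape(-1,3); x,y,z=P.T
R=np.hypot(x-.559,y-.0434)<.02
for a,b,r in((.082,.11,.008),(.11,.14,.008),(.158,.173,.011)):
    q=P[R&(z>a)&(z<b)]; print(a,len(q),circ(q[:,:2],r) if len(q)>5 else 0)
q=z[R&(z<.21)]; print("top z",np.percentile(q,[95,99,100]))
d=grab_frame("scene"); np.savez("scene.npz",**{k:np.array(v) for k,v in d.items()})
P=cloud(d).reshape(-1,3);x,y,z=P.T;print(P[(np.hypot(x-.559,y-.0434)<.01)&(z<.21)][:,2].max())
# lever
go([.459,.2205,.31],4)
E
```

```text
15.55 [-1.12059174  0.52626767 -0.67598951] 0.048342806472390296 [0.55874222 0.04353443 0.39603346]
0.082 122 [0.55932386 0.04465807]
0.11 172 [0.55942775 0.04534381]
0.158 179 [0.55953684 0.04634047]
top z [0.19093394 0.19173444 0.19314743]
0.19452933182166798
t 15.65 off [-17.01  11.11   8.57] turn -97.8 pos [0.5587 0.0435 0.3955] yaw [ 1.7988e+02 -4.0000e-02 -9.3800e+01]
```

Call:
send_rows(motion=[{"offset":[-2,1.6,0],"turn":-8.2},{"offset":[-4.5,3.5,0],"turn":-16.4},{"offset":[-7,5.5,0],"turn":-24.6},{"offset":[-9.5,7.5,0],"turn":-32.8},{"offset":[-12,9.4,0],"turn":-41},{"offset":[-14.5,11.3,0],"turn":-49.2},{"offset":[-16,12.5,0],"turn":-57.4},{"offset":[-16.7,13,0],"turn":-65.6}], hand=0)

```text
t: 16.45
eef_pos: [0.4393, 0.2199, 0.396]
ee_rot: [3.14, 0.001, -0.484]
force: [0.0, -0.1, 0.7]
width: 0.0435
```

Call:
send_rows(motion=[{"offset":[0,0,2],"turn":-8},{"offset":[0,0,4.5],"turn":-16},{"offset":[0,0,7],"turn":-24},{"offset":[0,0,9],"turn":-32},{"offset":[0,0,9.5],"turn":-32},{"offset":[0,0,9.5],"turn":-32},{"offset":[0,0,9.5],"turn":-32}])

```text
t: 17.15
eef_pos: [0.4407, 0.219, 0.3025]
ee_rot: [-3.141, -0.001, 0.064]
force: [1.1, 0.4, 0.6]
width: 0.044
```

```bash
python3 - <<'E'
from h import *
d=grab_frame("wrist"); P=wcloud(d).reshape(-1,3); x,y,z=P.T
cv2.imwrite("pics/w6.png",cv2.resize(d["frame"],(800,600)))
q=P[(x>.41)&(x<.48)&(y>.19)&(y<.25)&(z>.06)&(z<.086)]
print(len(q),cv2.minAreaRect((q[:,:2]*1000).astype(np.float32)),np.median(q[:,2]))
go([.4402,.2186,.242],3.8); print(get_state()["width"])
E
```

```text
2278 ((450.3050537109375, 219.24481201171875), (60.01665496826172, 21.074872970581055), 3.103869915008545) 0.07992016051918072
t 17.2 off [-0.07  0.05  6.08] turn -0.1 pos [0.4408 0.2191 0.3028] yaw [-1.7996e+02 -6.0000e-02  3.6800e+00]
0.04360703894100457
```

View pics/w6.png

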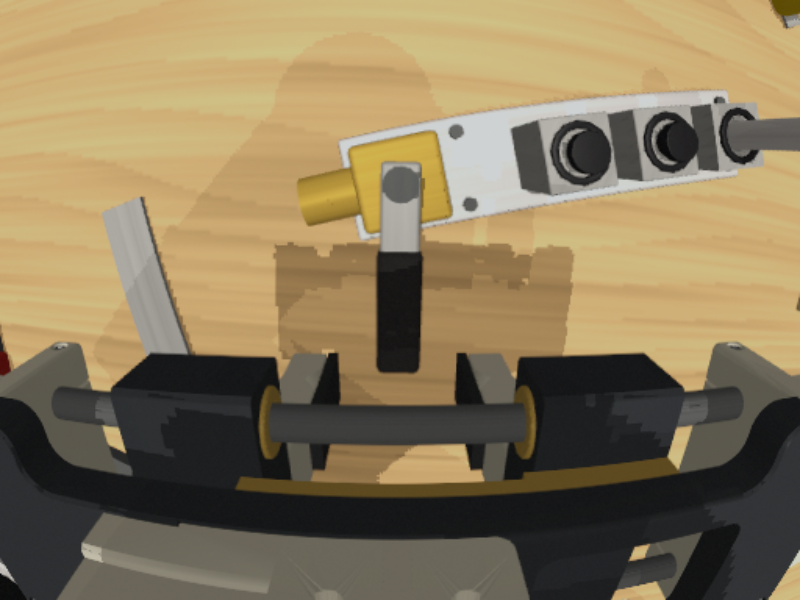

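Call:
send_rows(motion=[{"offset":[0,0.02,2.5],"turn":0},{"offset":[0,0.02,5],"turn":0},{"offset":[0,0.02,6],"turn":0},{"offset":[0,0.02,6.05],"turn":0},{"offset":[0,0.02,6.05],"turn":0}])

```text
t: 17.7
eef_pos: [0.4408, 0.219, 0.2424]
ee_rot: [-3.141, -0.001, 0.066]
force: [-0.7, 0.0, 0.3]
width: 0.0441
```

Call:
send_rows(motion=[{"offset":[0,0,0],"turn":0},{"offset":[0,0,0],"turn":0},{"offset":[0,0,0],"turn":0},{"offset":[0,0,0],"turn":0},{"offset":[0,0,0],"turn":0}], hand=-0.41)

```text
t: 18.2
eef_pos: [0.4404, 0.2186, 0.2416]
ee_rot: [-3.141, -0.0, 0.067]
force: [-0.3, -0.1, 0.3]
width: 0.026
```

```bash
python3 - <<'E'
from h import *
s=get_state(); print(s["t"],s["eef_pos"],s["force"],s["width"],s["ee_rot"])
# arc rows in current tool frame: lever angle a (deg cw from now), axis, radius
R=Ro.from_euler("xyz",s["ee_rot"]).as_matrix(); C=np.array([.5101,.2228]); r=s["eef_pos"][:2]-C
print(np.hypot(*r))
for a in range(5,90,5):
    c,n=np.cos(np.radians(-a)),np.sin(np.radians(-a))
    p=np.array([c*r[0]-n*r[1],n*r[0]+c*r[1]])-r
    print(a,(np.r_[p,0]@R*100).round(2)[:2])
E
```

```text
18.2 [0.44044118 0.21859185 0.24164365] [-0.25598122 -0.14870614  0.32938823] 0.02597358092159169 [-3.14140559e+00 -2.20387361e-04  6.65141645e-02]
0.06978581714972419
5 [ 0.03 -0.61]
10 [ 0.11 -1.21]
15 [ 0.25 -1.8 ]
20 [ 0.44 -2.38]
25 [ 0.67 -2.95]
30 [ 0.96 -3.48]
35 [ 1.29 -3.99]
40 [ 1.66 -4.48]
45 [ 2.07 -4.92]
50 [ 2.53 -5.33]
55 [ 3.01 -5.7 ]
60 [ 3.53 -6.02]
65 [ 4.07 -6.3 ]
70 [ 4.63 -6.53]
75 [ 5.21 -6.71]
80 [ 5.81 -6.84]
85 [ 6.41 -6.91]
```

Call:
send_rows(motion=[{"offset":[0.03,-0.61,0],"turn":5},{"offset":[0.11,-1.21,0],"turn":10},{"offset":[0.25,-1.8,0],"turn":15},{"offset":[0.44,-2.38,0],"turn":20},{"offset":[0.67,-2.95,0],"turn":25},{"offset":[0.96,-3.48,0],"turn":30},{"offset":[1.29,-3.99,0],"turn":35},{"offset":[1.66,-4.48,0],"turn":40}])

```text
t: 19.0
eef_pos: [0.4539, 0.2642, 0.2413]
ee_rot: [3.14, -0.0, -0.635]
force: [1.1, -2.3, 0.1]
width: 0.0258
```

Call:
send_rows(motion=[{"offset":[0.03,-0.61,0],"turn":5},{"offset":[0.11,-1.21,0],"turn":10},{"offset":[0.25,-1.8,0],"turn":15},{"offset":[0.44,-2.38,0],"turn":20},{"offset":[0.67,-2.95,0],"turn":25},{"offset":[0.96,-3.48,0],"turn":30},{"offset":[0.96,-3.48,0],"turn":30}])

```text
t: 19.7
eef_pos: [0.4826, 0.2869, 0.2412]
ee_rot: [3.141, -0.0, -1.157]
force: [0.2, -0.7, -0.7]
width: 0.0263
```

```bash
cat > m6.py <<'E'
from h import *
s=get_state(); print(s["t"],s["eef_pos"],s["force"],s["moment"],s["width"],np.degrees(s["ee_rot"]))
d=grab_frame("wrist"); P=wcloud(d).reshape(-1,3); x,y,z=P.T
m=(z>.0775)&(z<.0825)&(np.hypot(x-.5101,y-.2228)<.095)&(np.hypot(x-.5101,y-.2228)>.025)&((x-.51)*-.27+(y-.2228)*.96>-.02)
q=P[m]; print(len(q),cv2.minAreaRect((q[:,:2]*1000).astype(np.float32)),np.degrees(np.arctan2(*(q.mean(0)[:2]-[.5101,.2228])[::-1])))
E
python3 m6.py
```

```text
19.7 [0.48260999 0.28689569 0.24118056] [ 0.22253616 -0.73208896 -0.66582148] [0.00948355 0.16860711 0.01979091] 0.02629220084837176 [ 1.79971966e+02 -2.03283670e-02 -6.62695329e+01]
3511 ((488.80718994140625, 269.47430419921875), (49.83003234863281, 47.30583953857422), 68.70869445800781) 115.49197923619055
```

Call:
send_rows(motion=[{"offset":[0.03,-0.61,0],"turn":5},{"offset":[0.09,-1.05,0],"turn":9},{"offset":[0.1,-1.15,0],"turn":10},{"offset":[0.1,-1.15,0],"turn":10}])

```text
t: 20.15
eef_pos: [0.493, 0.2904, 0.2413]
ee_rot: [3.141, -0.0, -1.327]
force: [-0.9, -0.8, 0.6]
width: 0.0257
```

```bash
python3 m6.py
```

```text
20.15 [0.49303947 0.29035272 0.24132538] [-0.93374298 -0.81412302  0.60192834] [-0.29732411  0.29473531  0.06453505] 0.02569489056169284 [ 1.79982453e+02 -8.30258980e-03 -7.60565496e+01]
3523 ((496.6976623535156, 272.241943359375), (49.50487518310547, 48.45489501953125), 57.531681060791016) 106.66844481522732
```

Call:
send_rows(motion=[{"offset":[0.01,-0.2,0],"turn":1.5},{"offset":[0.02,-0.3,0],"turn":2},{"offset":[0.02,-0.3,0],"turn":2}])

```text
t: 20.5
eef_pos: [0.4942, 0.2903, 0.241]
ee_rot: [3.137, -0.001, -1.365]
force: [-12.3, -1.1, 7.3]
width: 0.0262
```

Lever hits its end stop (12 N). I'll back off, open, lift away and check.

Call:
send_rows(motion=[{"offset":[0,0.3,0],"turn":-2},{"offset":[0,0.3,0],"turn":-2},{"offset":[0,0.3,0],"turn":-2},{"offset":[0,0.3,0],"turn":-2},{"offset":[0,0.3,0],"turn":-2}], hand=0)

```text
t: 21.0
eef_pos: [0.4934, 0.2905, 0.2415]
ee_rot: [-3.141, 0.0, -1.33]
force: [-0.4, 0.1, 0.5]
width: 0.0437
```

Call:
send_rows(motion=[{"offset":[0,0,-2],"turn":0},{"offset":[0,0,-6],"turn":0},{"offset":[0,0,-10],"turn":0},{"offset":[0,0,-14],"turn":0},{"offset":[0,0,-17],"turn":0},{"offset":[-4,0,-17],"turn":0},{"offset":[-8,0,-17],"turn":0},{"offset":[-8,0,-17],"turn":0}])

```text
t: 21.8
eef_pos: [0.4735, 0.3714, 0.4114]
ee_rot: [-3.141, 0.001, -1.328]
force: [0.4, 0.4, -0.6]
width: 0.0436
```

```bash
python3 - <<'E'
from h import *
s=get_state(); print(s["t"],s["force"],s["eef_pos"])
C=np.array([.5101,.2228])
for n in("scene","wrist"):
    d=grab_frame(n); P=(wcloud if n=="wrist" else cloud)(d).reshape(-1,3); x,y,z=P.T
    r=np.hypot(x-C[0],y-C[1]); q=P[(z>.077)&(z<.083)&(r>.035)&(r<.1)&(y>C[1])]
    print(n,len(q), cv2.minAreaRect((q[:,:2]*1000).astype(np.float32)) if len(q)>5 else 0, np.degrees(np.arctan2(*(q.mean(0)[:2]-C)[::-1])))
    T=np.hypot(x-.5593,y-.045)<.02
    for a,b,rr in((.082,.11,.008),(.11,.14,.008),(.158,.173,.011)):
        q=P[T&(z>a)&(z<b)]; print(a,len(q),circ(q[:,:2],rr) if len(q)>8 else 0)
    print("top",z[T&(z<.22)].max() if (T&(z<.22)).any() else 0)
    cv2.imwrite(f"pics/f_{n}.png",cv2.resize(d["frame"],(800,600)))
E
```

```text
21.8 [ 0.39365881  0.41065719 -0.60384024] [0.47347456 0.37137085 0.41137764]
scene 76 ((493.9254150390625, 281.8233337402344), (22.780258178710938, 53.45574951171875), 15.46638011932373) 103.75995973757773
0.082 52 [0.5583047 0.0463138]
0.11 62 [0.55874235 0.04684598]
0.158 42 [0.55860153 0.04826821]
top 0.19295608720605484
wrist 1025 ((492.87091064453125, 281.6391906738281), (20.712377548217773, 54.78656768798828), 14.636785507202148) 106.40466504666388
0.082 0 0
0.11 0 0
0.158 0 0
top 0
```

View pics/f_scene.png

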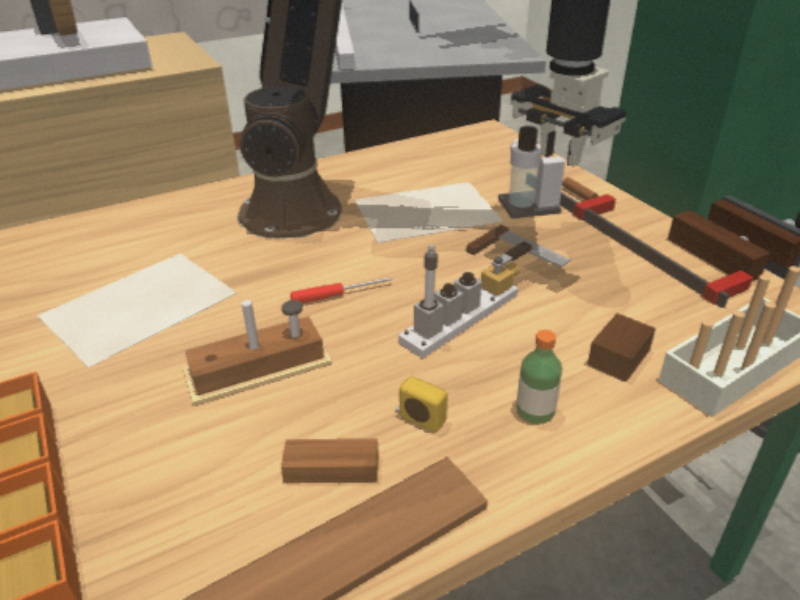

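```bash
python3 -c "
from station import *
print(job_done(), get_state()['qd'].round(4))"
```

```text
the job is handed in; nothing more can be done
the job is handed in; nothing more can be done
```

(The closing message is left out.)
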